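# Set the pulley to its timing mark and push the brake on

## Robot

A 6-joint arm with a two-finger parallel gripper is mounted at the origin on the work surface. World frame = base frame: x ahead of the robot, y to its left, z up, the work surface at z = 0. Lengths are in m, angles in degrees, forces in N, time in s.
With the tool pointing down it reaches from about 0.35 to 0.875 m from the base axis. Payload 4.2 kg.
Tool frame: the origin (TCP) lies at the very end of the fingers, on their centre line; the grasp point (between the pads) lies behind it (r.grip_point_offset is the z of the grasp point in the tool frame, in m); z points along the fingers, y is the direction in which the jaws open and shut (so a half turn about z gives the same grasp; the last joint's range is limited). The gripper opens to 87 mm and grips with 3 to 60 N. Pads are 19 mm wide; open, the fingers measure 117 mm over their backs; the gripper's body (75 mm by 190 mm) begins 51 mm behind the grasp point.
Start: joints at [14.817, 22.042, 0.453, 0, -68.411, -14.817], TCP at [0.625, 0, 0.223] pointing down, gripper open.
Joint ranges: [-179.83, 179.83], [-69.29, 118.12], [-61.27, 80.66], [-181.25, 117.63], [-171.15, -9.14], [-177.46, 177.46]. Speed limits (degrees/s): [159.86, 159.86, 180, 180, 180, 180].

## Interface

Orientations are given as a 3x3 rotation matrix whose columns are the frame's x, y, z axes.
In Python, from station import r, capture, workorder gives the robot as it stands. The module is installed in compiled form; this text tells all that it offers.
- The arm moves only by the shell command python3 -m crank 'ROWS'. ROWS is JSON, a list of rows, each an object with "delta_rot": the turn, a rotation vector about the tool's x, y, z in rad, a list of three; "linear": the shift along the tool's x, y, z in m, a list of three; "gripper": the opening in per cent of the stroke, from 0 (shut) to 100 (fully open). A call has 1 to 10 rows; each row shifts and turns the commanded pose from where the row before left it, along the tool's axes as they then stand; what a row does not reach is not made up. A row lasts 1/8 s, in which the tool goes at most 62.5 mm and 10.7 degrees, less where a joint would pass 70% of its speed; a pose out of reach is approached as far as the arm can. A call is refused whole if a number of a shift passes 0.0625 or a number of a turn 0.188, either way. A call with a gripper value outside its range is refused whole. The fingers move at their own pace and stop on an object; the grip force is fixed at half the most. Time passes only in rows, so rows that do not move let the fingers close. It gives the time, the measured TCP pose, the force and the opening at its end, in the units of the state.
- r.sense(): the state, without advancing time (a new reading comes with each control period).
- capture(name): name is "scene" or "side" or "wrist"; returns a dict with "img" (400x640x3 uint8, blue, green, red), "fx", "fy", "cx", "cy" (pixels), "dist_coeffs" ([k1, k2, p1, p2, k3] as OpenCV has them; the pictures are not rectified), "world_from_camera" (4x4, takes a point from camera to world coordinates). Camera axes: x right, y down, z forward; pixel columns grow to the right and rows downward; lengths in m; the calibration is good to about 2 mm. A picture is of the moment at which its call begins. There is no depth.
- workorder.finish_job(): hands the job in, once; it reports no verdict.
The state is a dict: "time_s": time; "joints": joint angles; "joint_velocities": joint speeds; "effort": joint torques, N m; "tcp_pos": TCP position; "ee_rot": TCP orientation; "wrist_force": force on the tool from outside, world axes, zero at the start; "moment": the same for the moment, N m; "gripper_width": opening from 0.0 (shut) to 1.0 (fully open).
Only numpy, scipy, OpenCV 4.12 (cv2) and the standard library are available. Lean on these libraries where they do the work, as an engineer would, in place of code of your own. Each camera call takes 0.05 s, during which the arm holds its last target.

## Task

On the checking stand, turn the pulley by pushing one of its spokes with a closed fingertip until the timing mark on its rim stands exactly opposite the fixed pointer. Only then push the brake lever fully home against the rim, leaving the mark at the pointer. Only push: do not lift the pulley off its seat, and do not shift any of the tools and parts lying around.

Things in the scene. Friction and masses are not known exactly. Their poses are not given: they have to be found in the camera images.
- hub (a point): point on the vertical spindle axis of the flat-lying aluminium pulley, 56 mm above the bench (half the spokes' height). Rim 210 mm across outside, inner radius 89 mm, 44 to 68 mm above the bench; hub radius 22 mm, top at 74 mm, spindle end 84 mm. Three open windows between its spokes, free below down to the stand's base plate (12 mm thick, 330 mm square)
- mark (a point): tip of the pulley's one timing mark, a dark steel bar 8 mm wide across the top of the rim with a nose outside it; this point is at the outer end of the nose, 113 mm from the axis and 68 mm above the bench
- pulley (a joint): turning angle of the pulley in rad, growing anticlockwise seen from above; its zero has no meaning for the job. The pulley (0.9 kg) merely sits on its spindle and could be lifted off; it turns endlessly both ways, resists with about 2.5 N at mid-spoke and stays where it is left without coasting
- pointer_tip (a point): sharp end of the fixed steel pointer, 121 mm from the pulley axis and 65 mm above the bench; the pointer's post (22 x 24 mm, 62 mm high, top screw 66 mm) stands on the far side of the pulley, 166 mm from the axis
- pointer: the fixed pointer; its origin lies on the pulley's axis, on the base plate's top (12 mm above the bench); its x axis runs from the pulley's axis out through the pointer's tip, z up
- brake (a joint): angle of the brake lever in rad: 0 wide open, 1.0 home, with its rubber shoe against the rim, at a hard stop; it closes by turning clockwise seen from above, resists with about 1.7 N at the push point and stays where it is left
- brake_pivot (a point): point on the lever's vertical pivot axis, at half the height of its arm (59 mm above the bench), 153 mm from the pulley axis, to the right of the pulley
- brake_push (a point): point in the middle of the lever's steel arm, 90 mm from the pivot, 59 mm above the bench. The arm is 14 mm wide, from 52 to 66 mm above the bench, and runs straight from the pivot through this point to a black upright knob 22 mm across, 50 to 80 mm above the bench, 120 mm from the pivot
- spoke0 (a point): middle of a spoke, 56 mm from the pulley axis and 56 mm above the bench; the straight radial spoke is 14 mm wide and 18 mm high (47 to 65 mm above the bench). Seen from above it stands 60 degrees anticlockwise from the mark
- spoke1 (a point): middle of a spoke, 56 mm from the pulley axis and 56 mm above the bench; the straight radial spoke is 14 mm wide and 18 mm high (47 to 65 mm above the bench). Seen from above it stands opposite (180 degrees) from the mark
- spoke2 (a point): middle of a spoke, 56 mm from the pulley axis and 56 mm above the bench; the straight radial spoke is 14 mm wide and 18 mm high (47 to 65 mm above the bench). Seen from above it stands 60 degrees clockwise from the mark
- socket: steel deep socket, 30 mm across, 45 mm tall, standing on the base plate; origin at the centre of its underside. Bystander, leave it where it is
- bearing: steel ring bearing, 52 mm across, 16 mm high, lying on the base plate; origin at the centre of its underside. Bystander
- wrench: steel spanner 180 mm long lying on the bench to the left of the stand; origin at its underside, its length along its x axis. Bystander
- plug: spark plug, 60 mm long, 23 mm across, lying on the bench on the robot's side of the stand; origin at one end, on the bench, long axis x. Bystander
- grease_tin: round steel tin with lid, 66 mm across, 75 mm tall, on the bench at the right; origin at the centre of its underside. Bystander
- screwdriver: screwdriver lying on the bench at the right; origin at its underside, long axis x. Bystander

How it is judged (in metres and radians):
On the way, in this order (a step that is already met when the one before it is completed fails the run):
1. the pulley's mark stands at the pointer, at rest, with the brake still off (y of mark in the frame of pointer between -0.006 and 0.006 m and x of mark in the frame of pointer above 0.05 m and velocity of joint pulley between -0.05 and 0.05 rad/s and value of joint brake below 0.5 rad), for 0.3 s.
2. the brake lever is pushed home (value of joint brake above 0.93 rad), for 0.2 s.
At the end, for the whole second after the job is handed in: the timing mark is within 6 mm sideways of the pointer's line, the pulley is seated and at rest, and the brake lever is home (joint above 0.93 of 1.0 rad) (y of mark in the frame of pointer between -0.006 and 0.006 m and x of mark in the frame of pointer above 0.05 m and velocity of joint pulley between -0.05 and 0.05 rad/s and value of joint brake above 0.93 rad and height (world z) of hub below 0.06 m); the robot touches nothing.
It fails at once if the pulley is lifted more than 6 mm off its seat (height (world z) of hub above 0.062 m).
It fails at once if the brake is put on while the mark is not at the pointer (value of joint brake above 0.93 rad and not (y of mark in the frame of pointer between -0.006 and 0.006 m and x of mark in the frame of pointer above 0.05 m)).
It fails at once if a tool or part lying around is shifted by more than 20 mm (distance of any of socket, bearing, wrench, plug, grease_tin, screwdriver from where it was at the start of the episode above 0.02 m).
It also fails if it takes over 61 s, if anything falls off the work surface, if the arm or the gripper's body presses on something with over 40 N, if the wrist force passes 120 N, or if a joint passes its speed limit or range.

## Working session

There is one attempt and no reset: what is moved stays moved. The work goes in short steps, Python scripts to look and compute and a shell command to move; the robot and the scene stay as the last step left them, time stands still between calls to the robot, and variables do not carry over. Pictures are saved under pics/ and viewed, and the job is handed in when it is done.

```bash
mkdir -p pics
python3 - <<'E'
from station import r,capture
import cv2,numpy as np,pickle
s=r.sense();print(s['time_s'],s['tcp_pos'],s['ee_rot'],s['gripper_width'],r.grip_point_offset)
for n in ["scene","side","wrist"]:
    c=capture(n);cv2.imwrite(f"pics/{n}0.png",c["img"]);pickle.dump(c,open(f"{n}0.pkl","wb"))
    print(n,c['fx'],c['cx'],c['cy'],c['dist_coeffs'],np.round(c['world_from_camera'],3).tolist())
E
```

```text
0.0 [6.24398969e-01 1.19758987e-05 2.21478041e-01] [[-1.58789779e-04 -9.99997651e-01 -2.16149538e-03]
 [-9.99999982e-01  1.59021820e-04 -1.07180930e-04]
 [ 1.07524403e-04  2.16147832e-03 -9.99997658e-01]] 1.0016858816464387 -0.0187
scene 360.86306024202605 320.9173750201912 195.91111001639837 [-0.01843994  0.          0.          0.          0.        ] [[0.852, 0.316, -0.417, 0.959], [0.524, -0.526, 0.67, -0.703], [-0.008, -0.789, -0.614, 0.676], [0.0, 0.0, 0.0, 1.0]]
side 419.9241231821329 317.1512673429562 200.28466399847196 [0.00573492 0.         0.         0.         0.        ] [[-0.929, -0.215, 0.3, 0.179], [-0.369, 0.494, -0.787, 0.932], [0.021, -0.842, -0.539, 0.742], [0.0, 0.0, 0.0, 1.0]]
wrist 283.75545171341275 322.2898978872974 198.25912121596343 [-0.03111729  0.          0.          0.          0.        ] [[-1.0, 0.0, -0.002, 0.626], [-0.0, 0.962, 0.273, -0.074], [0.002, 0.273, -0.962, 0.384], [0.0, 0.0, 0.0, 1.0]]
```

View pics/scene0.png

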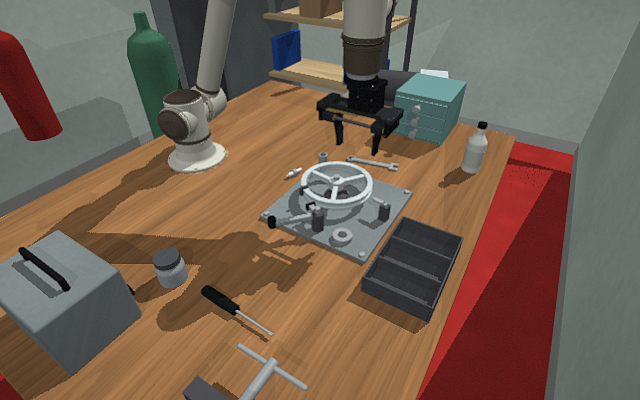

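View pics/side0.png

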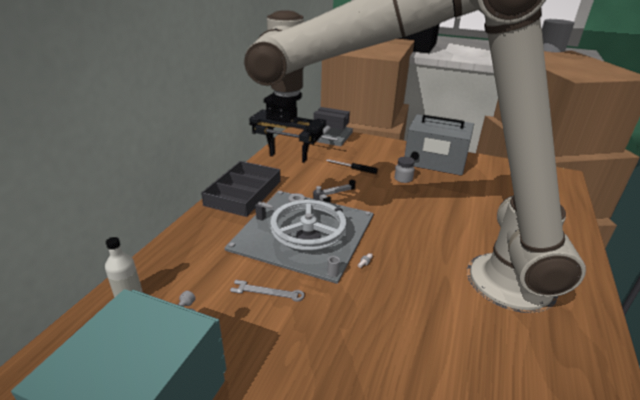

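View pics/wrist0.png

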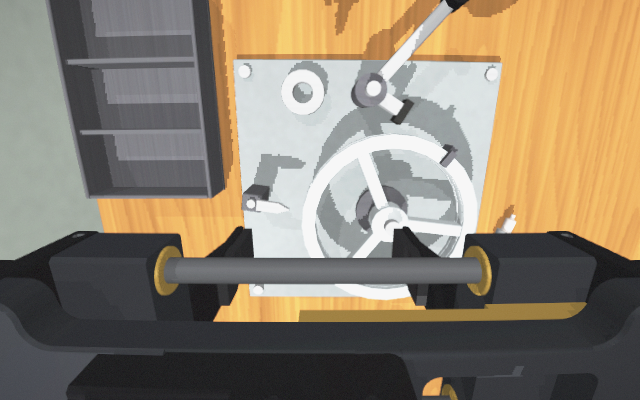

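The wrist view shows the pulley hub near (390,220), the mark at (448,155), the pointer tip near (288,209) and the brake pivot at (372,90). Next I'll zoom in and convert these to positions.

```bash
cat > h.py <<'E'
import numpy as np,cv2,pickle
def ray(c,uv,z):
    K=np.array([[c['fx'],0,c['cx']],[0,c['fy'],c['cy']],[0,0,1.]])
    p=cv2.undistortPoints(np.array([[uv]],float),K,np.array(c['dist_coeffs'],float))[0,0]
    T=np.array(c['world_from_camera']);d=T[:3,:3]@np.array([p[0],p[1],1]);o=T[:3,3]
    return (o+d*(z-o[2])/d[2])
def proj(c,P):
    K=np.array([[c['fx'],0,c['cx']],[0,c['fy'],c['cy']],[0,0,1.]])
    T=np.linalg.inv(np.array(c['world_from_camera']));rv,_=cv2.Rodrigues(T[:3,:3])
    return cv2.projectPoints(np.array([P],float),rv,T[:3,3],K,np.array(c['dist_coeffs'],float))[0][0,0]
E
python3 - <<'E'
import cv2,pickle
c=pickle.load(open('wrist0.pkl','rb'))
cv2.imwrite('pics/w0z.png',cv2.resize(c['img'][60:300,230:530],None,fx=2.5,fy=2.5,interpolation=cv2.INTER_CUBIC))
c=pickle.load(open('scene0.pkl','rb'))
cv2.imwrite('pics/s0z.png',cv2.resize(c['img'][140:270,255:415],None,fx=4.5,fy=4.5,interpolation=cv2.INTER_CUBIC))
E
```

```text
(no output)
```

View pics/w0z.png

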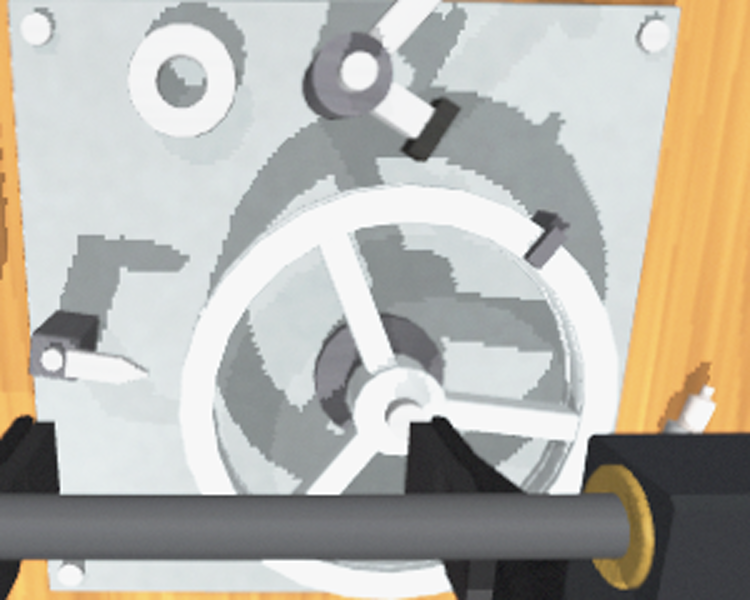

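View pics/s0z.png

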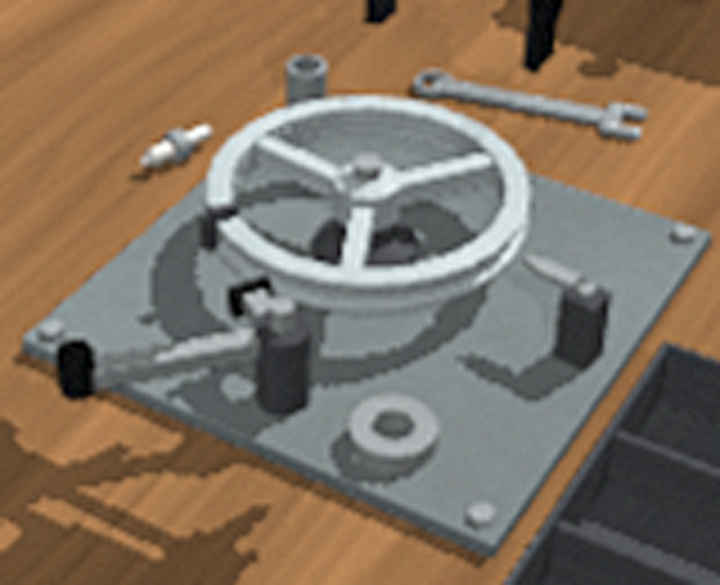

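```bash
cat > a.py <<'E'
import pickle,numpy as np
from h import *
from scipy.optimize import least_squares
c=pickle.load(open('wrist0.pkl','rb'))
f=lambda p,z:ray(c,(230+(p[0]+.5)/2.5-.5,60+(p[1]+.5)/2.5-.5),z)
o=np.array([f(p,.068)[:2] for p in [(181,410),(197,340),(240,272),(300,222),(410,186),(480,197),(590,290),(616,360)]])
s=least_squares(lambda q:np.hypot(*(o-q[:2]).T)-.105,[.6,0]);C=s.x;print('C',C,s.fun.round(4))
s=least_squares(lambda q:np.hypot(*(o-q[:2]).T)-q[2],[.6,0,.1]);print(s.x)
for n,p,z in [('ptip',(148,371),.065),('mark in',(528,260),.068),('mark out',(558,215),.068),('screw',(52,360),.066),('pivot',(360,70),.07),('hubtop',(403,392),.074),('knob',(0,0),0),('sA',(328,240),.065),('sB',(575,424),.065),('shoe',(432,130),.066)]:
    P=f(p,z);d=P[:2]-C;print(n,P.round(4),np.hypot(*d).round(4),np.degrees(np.arctan2(d[1],d[0])).round(2))
print('knob',ray(c,(455,3),.08))
w=pickle.load(open('scene0.pkl','rb'))
for n,uv,z in [('knob',(255+75/4.5,140+345/4.5),.08),('pivot',(255+282/4.5,140+308/4.5),.07),('ptip',(255+527/4.5,140+257/4.5),.065),('marktop outer',(255+206/4.5,140+218/4.5),.068),('spindle',(255+368/4.5,140+158/4.5),.084),('socket top',(255+307/4.5,140+65/4.5),.057),('plug',(255+178/4.5,140+148/4.5),.012),('tin',(168,256),.075)]:
    print(n,ray(w,uv,z).round(4))
E
python3 a.py
```

```text
C [0.54461959 0.05026985] [-0.0002 -0.0013 -0.0015 -0.0005  0.0022  0.0014 -0.0021 -0.0014]
[0.54494983 0.04779626 0.10306965]
ptip [0.6648 0.0287 0.065 ] 0.1221 -10.17
mark in [ 0.4921 -0.0246  0.068 ] 0.0914 -125.09
mark out [ 0.4808 -0.0446  0.068 ] 0.1144 -123.9
screw [0.7095 0.023  0.066 ] 0.1671 -9.4
pivot [ 0.572  -0.1043  0.07  ] 0.1569 -79.96
hubtop [0.546  0.0361 0.074 ] 0.0143 -84.45
knob [ 0.7407 -0.1443  0.    ] 0.2762 -44.78
sA [ 0.5822 -0.0329  0.065 ] 0.0913 -65.71
sB [0.4585 0.0559 0.065 ] 0.0863 176.27
shoe [ 0.5391 -0.0804  0.066 ] 0.1308 -92.42
knob [ 0.49955273 -0.18014493  0.08      ]
knob [ 0.4925 -0.1884  0.08  ]
pivot [ 0.5679 -0.0914  0.07  ]
ptip [0.6669 0.0317 0.065 ]
marktop outer [ 0.4792 -0.0394  0.068 ]
spindle [0.5448 0.05   0.084 ]
socket top [0.4289 0.1653 0.057 ]
plug [0.3698 0.0819 0.012 ]
tin [ 0.3711 -0.4119  0.075 ]
```

Measured positions: the axis is at about (0.545, 0.050), the mark at -124° and the pointer at about -9.5°, so the pulley needs about +114°. I'll push spoke2 (at 176°) anticlockwise with the finger's x-face. First I close the gripper and move above the window.

```bash
python3 -m crank '[{"linear":[-0.02,0.034,0],"delta_rot":[0,0,0],"gripper":0},{"linear":[-0.02,0.034,0],"delta_rot":[0,0,0],"gripper":0},{"linear":[-0.021,0.034,0],"delta_rot":[0,0,0],"gripper":0},{"linear":[-0.021,0.034,0],"delta_rot":[0,0,0.07],"gripper":0},{"linear":[0,0,0.04],"delta_rot":[0,0,0],"gripper":0},{"linear":[0,0,0.04],"delta_rot":[0,0,0],"gripper":0},{"linear":[0,0,0.03],"delta_rot":[0,0,0],"gripper":0},{"linear":[0,0,0],"delta_rot":[0,0,0],"gripper":0},{"linear":[0,0,0],"delta_rot":[0,0,0],"gripper":0}]'
python3 - <<'E'
from station import r,capture
import cv2,numpy as np
s=r.sense();print(s['time_s'],s['tcp_pos'],s['ee_rot'].round(3).tolist() if hasattr(s['ee_rot'],'round') else s['ee_rot'],s['gripper_width'],np.round(s['joints'],1),np.round(s['wrist_force'],1))
a=capture("scene")['img'];b=capture("side")['img']
z=lambda i:cv2.resize(i,None,fx=4,fy=4,interpolation=cv2.INTER_CUBIC)
cv2.imwrite('pics/p1.png',np.hstack([z(a[110:260,260:360]),z(b[110:260,240:340])]))
E
```

```text
time_s: 1.27
tcp_pos: [0.4899, 0.0823, 0.1136]
ee_rot: [[-0.069, -0.998, 0.002], [-0.998, 0.069, 0.0], [-0.001, -0.002, -1.0]]
wrist_force: [-0.8, -0.7, 0.8]
gripper_width: 0.058
1.275 [0.48988612 0.08233314 0.11362718] [[-0.069, -0.998, 0.002], [-0.998, 0.069, 0.0], [-0.001, -0.002, -1.0]] 0.058472947253991825 [ 28.3  16.1 -26.    0.  -47.7 -32.3] [-0.8 -0.7  0.8]
```

View pics/p1.png

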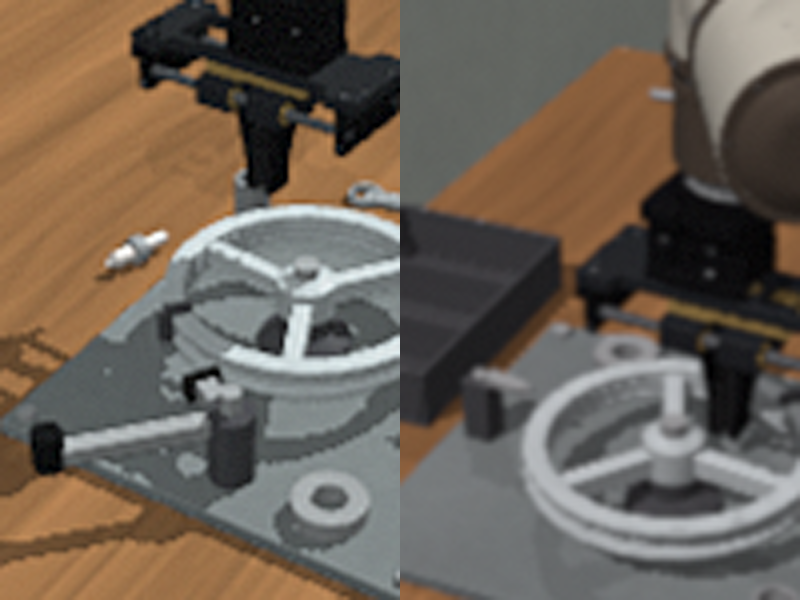

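The closed finger is above the window (tip near (265,190) in the left zoom). I'll descend now.

```bash
python3 -m crank '[{"linear":[0,0,0.02],"delta_rot":[0,0,0],"gripper":0},{"linear":[0,0,0.02],"delta_rot":[0,0,0],"gripper":0},{"linear":[0,0,0.015],"delta_rot":[0,0,0],"gripper":0},{"linear":[0,0,0.01],"delta_rot":[0,0,0],"gripper":0},{"linear":[0,0,0],"delta_rot":[0,0,0],"gripper":0},{"linear":[0,0,0],"delta_rot":[0,0,0],"gripper":0}]'
python3 - <<'E'
from station import r,capture
import cv2,numpy as np
a=capture("scene")['img'];b=capture("side")['img']
z=lambda i:cv2.resize(i,None,fx=4,fy=4,interpolation=cv2.INTER_CUBIC)
cv2.imwrite('pics/p2.png',np.hstack([z(a[110:260,280:380]),z(b[140:290,250:350])]))
E
```

```text
time_s: 2.12
tcp_pos: [0.4896, 0.0823, 0.0483]
ee_rot: [[-0.07, -0.998, 0.002], [-0.998, 0.07, 0.001], [-0.001, -0.002, -1.0]]
wrist_force: [1.1, -1.0, -0.3]
gripper_width: 0.008
```

View pics/p2.png

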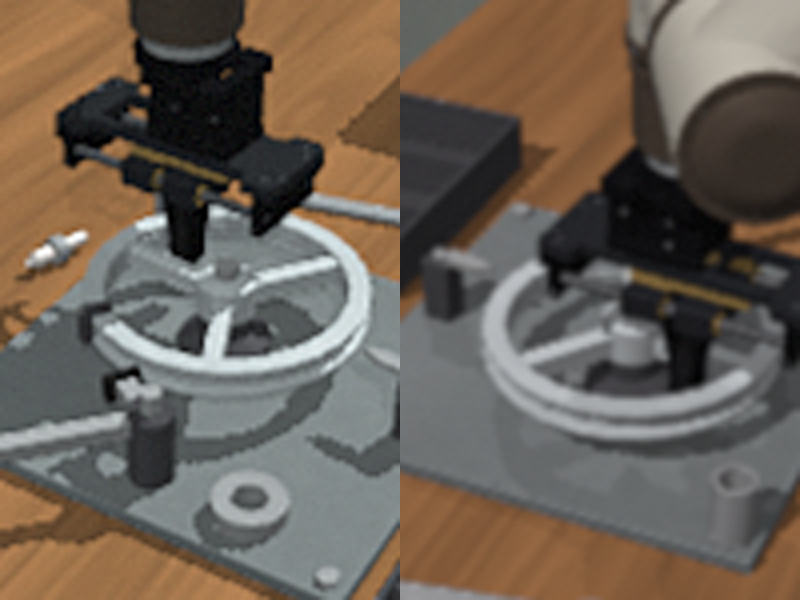

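The tip is inside the window with no contact (0.048 m height). Next: go 3 mm lower, approach 12 mm, then start the arc.

```bash
python3 -m crank '[{"linear":[0.004,0,0.003],"delta_rot":[0,0,0],"gripper":0},{"linear":[0.004,0,0],"delta_rot":[0,0,0],"gripper":0},{"linear":[0.004,0,0],"delta_rot":[0,0,0],"gripper":0},{"linear":[0.00506,0.00122,0],"delta_rot":[0,0,-0.0873],"gripper":0},{"linear":[0.00506,0.00122,0],"delta_rot":[0,0,-0.0873],"gripper":0},{"linear":[0.00506,0.00122,0],"delta_rot":[0,0,-0.0873],"gripper":0},{"linear":[0.00506,0.00122,0],"delta_rot":[0,0,-0.0873],"gripper":0},{"linear":[0,0,0],"delta_rot":[0,0,0],"gripper":0}]'
cat > look.py <<'E'
import sys
from station import r,capture
import cv2,numpy as np
n=sys.argv[1]
s=r.sense();C=np.array([.5448,.050]);p=np.array(s['tcp_pos']);R=np.array(s['ee_rot'])
v=R.T@np.array([*(p[:2]-C),0]);print('t',s['time_s'],'p',p.round(4),'v(tool)',v.round(4),'xdir',np.degrees(np.arctan2(R[1,0],R[0,0])).round(1),'F',np.round(s['wrist_force'],1))
a=capture("scene")['img'];b=capture("side")['img']
z=lambda i:cv2.resize(i,None,fx=4,fy=4,interpolation=cv2.INTER_CUBIC)
cv2.imwrite(f'pics/{n}.png',np.hstack([z(a[120:270,300:400]),z(b[140:290,250:350])]))
E
python3 look.py p3
```

```text
time_s: 3.22
tcp_pos: [0.4845, 0.0493, 0.0446]
ee_rot: [[0.274, -0.962, 0.0], [-0.962, -0.274, -0.0], [0.0, -0.0, -1.0]]
wrist_force: [0.2, 1.0, 0.1]
gripper_width: 0.008
t 3.225 p [0.4845 0.0493 0.0446] v(tool) [-0.0158  0.0582 -0.    ] xdir -74.1 F [0.2 1.  0.1]
```

View pics/p3.png

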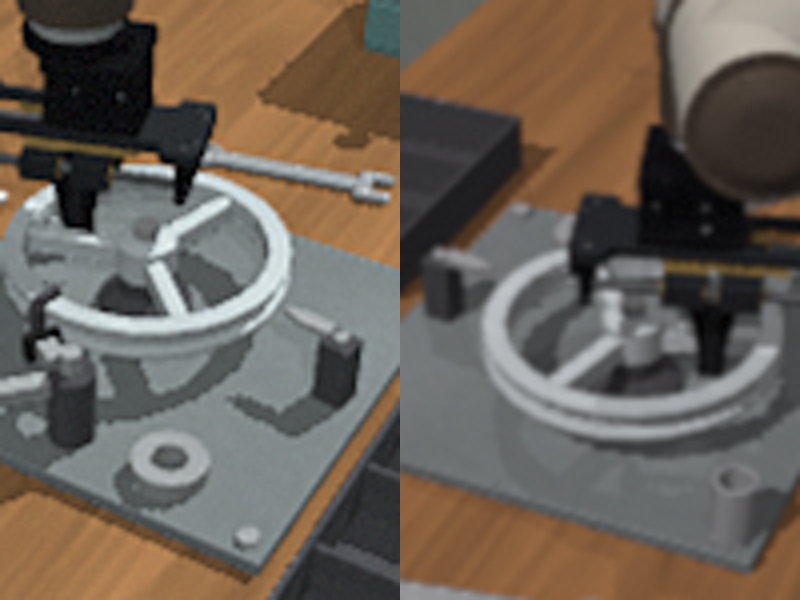

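The pulley follows smoothly: the mark is now near -104°, with about 94° to go. Continuing the arc.

```bash
python3 -m crank '[{"linear":[0.00506,0.00117,0],"delta_rot":[0,0,-0.0873],"gripper":0},{"linear":[0.00506,0.00117,0],"delta_rot":[0,0,-0.0873],"gripper":0},{"linear":[0.00506,0.00117,0],"delta_rot":[0,0,-0.0873],"gripper":0},{"linear":[0.00506,0.00117,0],"delta_rot":[0,0,-0.0873],"gripper":0},{"linear":[0.00506,0.00117,0],"delta_rot":[0,0,-0.0873],"gripper":0},{"linear":[0.00506,0.00117,0],"delta_rot":[0,0,-0.0873],"gripper":0},{"linear":[0.00506,0.00117,0],"delta_rot":[0,0,-0.0873],"gripper":0},{"linear":[0,0,0],"delta_rot":[0,0,0],"gripper":0}]'
python3 look.py p4
python3 -m crank '[{"linear":[0.00506,0.00117,0],"delta_rot":[0,0,-0.0873],"gripper":0},{"linear":[0.00506,0.00117,0],"delta_rot":[0,0,-0.0873],"gripper":0},{"linear":[0.00506,0.00117,0],"delta_rot":[0,0,-0.0873],"gripper":0},{"linear":[0.00506,0.00117,0],"delta_rot":[0,0,-0.0873],"gripper":0},{"linear":[0.00506,0.00117,0],"delta_rot":[0,0,-0.0873],"gripper":0},{"linear":[0.00506,0.00117,0],"delta_rot":[0,0,-0.0873],"gripper":0},{"linear":[0.00506,0.00117,0],"delta_rot":[0,0,-0.0873],"gripper":0},{"linear":[0,0,0],"delta_rot":[0,0,0],"gripper":0}]'
python3 look.py p5
```

```text
time_s: 4.32
tcp_pos: [0.4957, 0.0155, 0.0445]
ee_rot: [[0.776, -0.631, 0.0], [-0.631, -0.776, -0.0], [0.0, 0.0, -1.0]]
wrist_force: [-1.4, 0.1, -0.4]
gripper_width: 0.005
t 4.325 p [0.4957 0.0155 0.0445] v(tool) [-0.0163  0.0578  0.    ] xdir -39.1 F [-1.4  0.1 -0.4]
time_s: 5.42
tcp_pos: [0.5237, -0.0061, 0.0443]
ee_rot: [[0.997, -0.072, -0.001], [-0.072, -0.997, -0.0], [-0.001, 0.0, -1.0]]
wrist_force: [-1.0, -0.4, -0.4]
gripper_width: 0.007
t 5.425 p [ 0.5237 -0.0061  0.0443] v(tool) [-0.017   0.0575  0.    ] xdir -4.1 F [-1.  -0.4 -0.4]
```

View pics/p5.png

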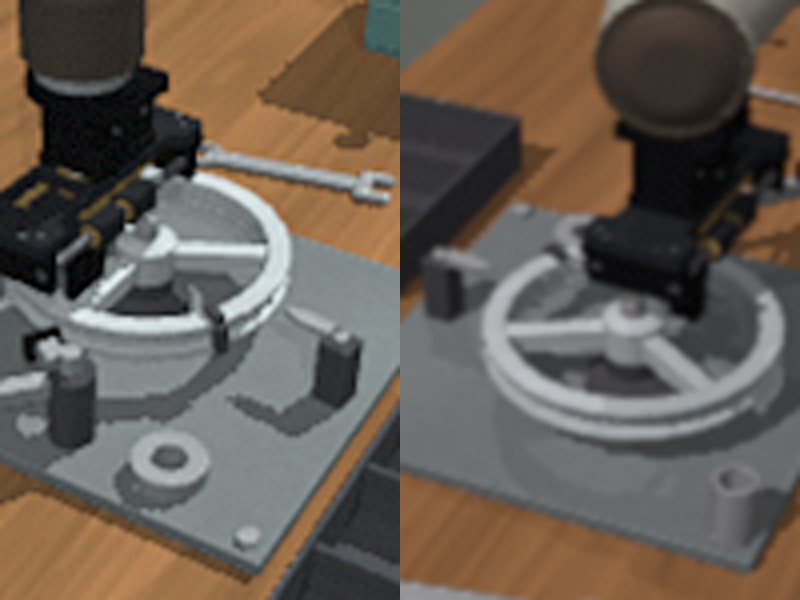

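The mark is now at (218,325) in the left zoom and the pointer tip at (290,312), about 24° to go. I'll make four more steps, then measure.

```bash
python3 -m crank '[{"linear":[0.00506,0.00117,0],"delta_rot":[0,0,-0.0873],"gripper":0},{"linear":[0.00506,0.00117,0],"delta_rot":[0,0,-0.0873],"gripper":0},{"linear":[0.00506,0.00117,0],"delta_rot":[0,0,-0.0873],"gripper":0},{"linear":[0.00506,0.00117,0],"delta_rot":[0,0,-0.0873],"gripper":0},{"linear":[0,0,0],"delta_rot":[0,0,0],"gripper":0}]'
cat > look2.py <<'E'
import sys,pickle
from station import r,capture
import cv2,numpy as np
n=sys.argv[1]
for q in ['scene','side','wrist']: 
    c=capture(q);pickle.dump(c,open(f'{q}_{n}.pkl','wb'))
    if q=='scene': a=c['img']
    if q=='side': b=c['img']
    if q=='wrist':cv2.imwrite(f'pics/{n}w.png',c['img'])
z=lambda i:cv2.resize(i,None,fx=8,fy=8,interpolation=cv2.INTER_CUBIC)
cv2.imwrite(f'pics/{n}s.png',np.vstack([z(a[180:220,335:425])]))
cv2.imwrite(f'pics/{n}d.png',np.vstack([z(b[185:225,245:335])]))
E
python3 look.py p6; python3 look2.py q6
```

```text
time_s: 6.15
tcp_pos: [0.5444, -0.0094, 0.0444]
ee_rot: [[0.962, 0.274, -0.0], [0.274, -0.962, -0.0], [-0.0, 0.0, -1.0]]
wrist_force: [-1.1, -1.8, 0.2]
gripper_width: 0.006
t 6.15 p [ 0.5444 -0.0094  0.0444] v(tool) [-0.0167  0.0571  0.    ] xdir 15.9 F [-1.1 -1.8  0.2]
```

View pics/q6s.png

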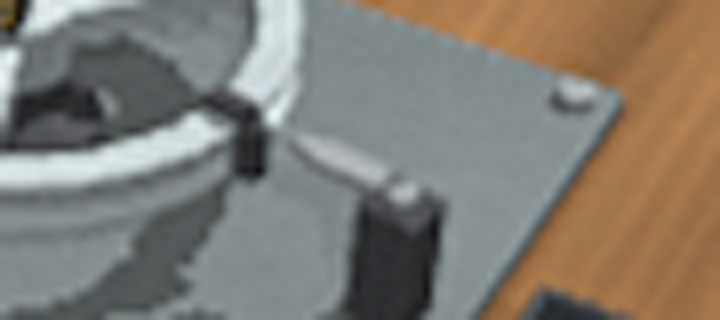

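View pics/q6d.png

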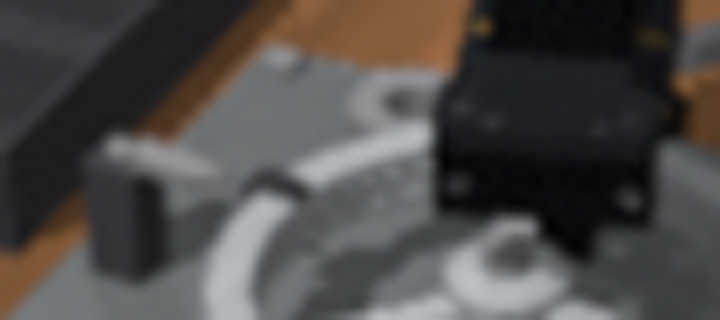

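View pics/q6w.png

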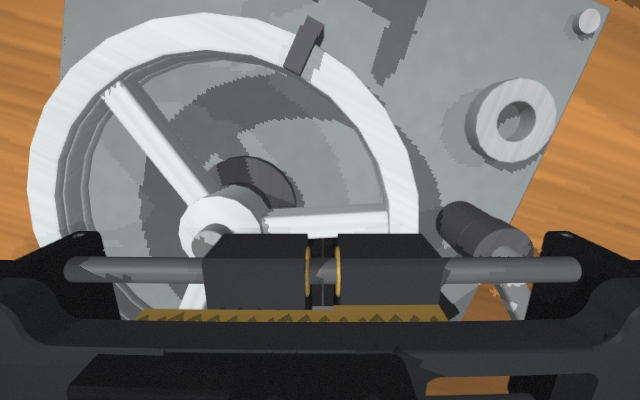

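```bash
cat > b.py <<'E'
import pickle,numpy as np
from h import *
C=np.array([.5448,.050])
def rep(n,P): d=P[:2]-C;print(n,P.round(4),np.hypot(*d).round(4),np.degrees(np.arctan2(d[1],d[0])).round(2))
s=pickle.load(open('scene_q6.pkl','rb'));d=pickle.load(open('side_q6.pkl','rb'));w=pickle.load(open('wrist_q6.pkl','rb'))
S=lambda u,v:(335+(u+.5)/8-.5,180+(v+.5)/8-.5);D=lambda u,v:(245+(u+.5)/8-.5,185+(v+.5)/8-.5)
rep('s tip',ray(s,S(280,130),.065));rep('s screw',ray(s,S(405,187),.066))
rep('s mark in',ray(s,S(212,98),.068));rep('s mark out',ray(s,S(256,124),.068))
rep('d tip',ray(d,D(221,176),.065));rep('d screw',ray(d,D(117,143),.066))
rep('d mark in',ray(d,D(296,193),.068));rep('d mark out',ray(d,D(258,180),.068))
rep('w mark in',ray(w,(294,70),.068));rep('w mark out',ray(w,(315,22),.068));rep('w spindle',ray(w,(205,240),.084))
for a in (-9.5,):
  for nm,c in (('s',s),('d',d)):
    for rr,z in ((.121,.065),(.166,.066),(.113,.068),(.089,.068)):
      print(nm,rr,proj(c,[C[0]+rr*np.cos(np.radians(a)),C[1]+rr*np.sin(np.radians(a)),z]).round(1))
E
python3 b.py
```

```text
s tip [0.6584 0.0334 0.065 ] 0.1148 -8.33
s screw [0.7082 0.0255 0.066 ] 0.1652 -8.53
s mark in [0.6318 0.034  0.068 ] 0.0884 -10.41
s mark out [0.6514 0.0286 0.068 ] 0.1087 -11.38
d tip [0.6638 0.0268 0.065 ] 0.1212 -11.03
d screw [0.708  0.0236 0.066 ] 0.1654 -9.17
d mark in [0.632 0.03  0.068] 0.0894 -12.91
d mark out [0.6482 0.0278 0.068 ] 0.1058 -12.09
w mark in [0.634  0.0302 0.068 ] 0.0914 -12.52
w mark out [0.6554 0.0263 0.068 ] 0.1131 -12.07
w spindle [0.549 0.05  0.084] 0.0042 -0.2
s 0.121 [370.9 197.1]
s 0.166 [384.9 203.6]
s 0.113 [368.6 195.1]
s 0.089 [361.5 191.7]
d 0.121 [271.6 207.1]
d 0.166 [259.2 202.2]
d 0.113 [273.8 207.1]
d 0.089 [280.6 209.6]
```

All views agree: the mark is about 2.6° short. I'll push that much, then back off along -x, lift clear and view mark and pointer together from the wrist camera.

```bash
python3 -m crank '[{"linear":[0.0013,0.0003,0],"delta_rot":[0,0,-0.0225],"gripper":0},{"linear":[0.0013,0.0003,0],"delta_rot":[0,0,-0.0225],"gripper":0},{"linear":[0,0,0],"delta_rot":[0,0,0],"gripper":0}]'
python3 -m crank '[{"linear":[-0.004,-0.0005,0],"delta_rot":[0,0,0],"gripper":0},{"linear":[-0.006,-0.0005,0],"delta_rot":[0,0,0],"gripper":0},{"linear":[0,0,-0.03],"delta_rot":[0,0,0],"gripper":0},{"linear":[0,0,-0.05],"delta_rot":[0,0,0],"gripper":0},{"linear":[0,0,-0.05],"delta_rot":[0,0,0],"gripper":0},{"linear":[0,0.03,-0.03],"delta_rot":[0,0,0],"gripper":0},{"linear":[0,0.03,0],"delta_rot":[0,0,0],"gripper":0},{"linear":[0,0.03,0],"delta_rot":[0,0,0],"gripper":0},{"linear":[0,0,0],"delta_rot":[0,0,0],"gripper":0},{"linear":[0,0,0],"delta_rot":[0,0,0],"gripper":0}]'
python3 look2.py q7
```

```text
time_s: 6.78
tcp_pos: [0.5472, -0.0092, 0.0445]
ee_rot: [[0.948, 0.319, -0.0], [0.319, -0.948, 0.0], [-0.0, -0.0, -1.0]]
wrist_force: [-1.8, -1.4, -1.1]
gripper_width: 0.006
time_s: 8.02
tcp_pos: [0.566, -0.0964, 0.2046]
ee_rot: [[0.948, 0.319, 0.0], [0.319, -0.948, 0.0], [0.001, -0.0, -1.0]]
wrist_force: [0.4, 0.4, -0.4]
gripper_width: 0.006
```

View pics/q7s.png

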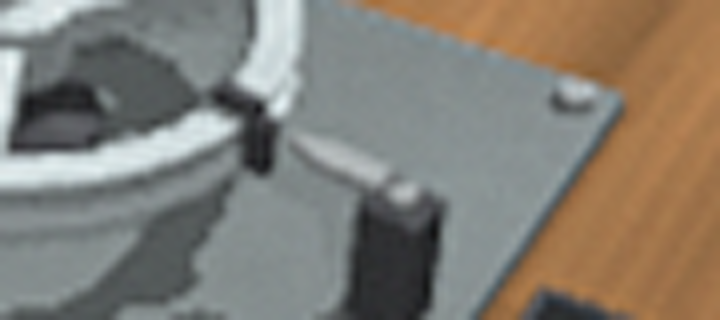

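View pics/q7w.png

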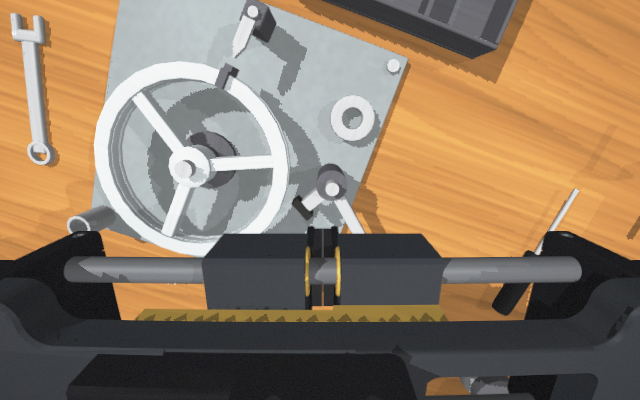

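Now the wrist view has everything: mark at about (228,75), pointer tip at (236,57), hub at (185,168). I'll measure in zoom.

Run:
```python
import cv2,pickle
c=pickle.load(open('wrist_q7.pkl','rb'))
cv2.imwrite('pics/q7wz.png',cv2.resize(c['img'][0:100,190:290],None,fx=6,fy=6,interpolation=cv2.INTER_CUBIC))
cv2.imwrite('pics/q7wy.png',cv2.resize(c['img'][50:250,80:300],None,fx=3,fy=3,interpolation=cv2.INTER_CUBIC))
```

```text
(no output)
```

View pics/q7wz.png

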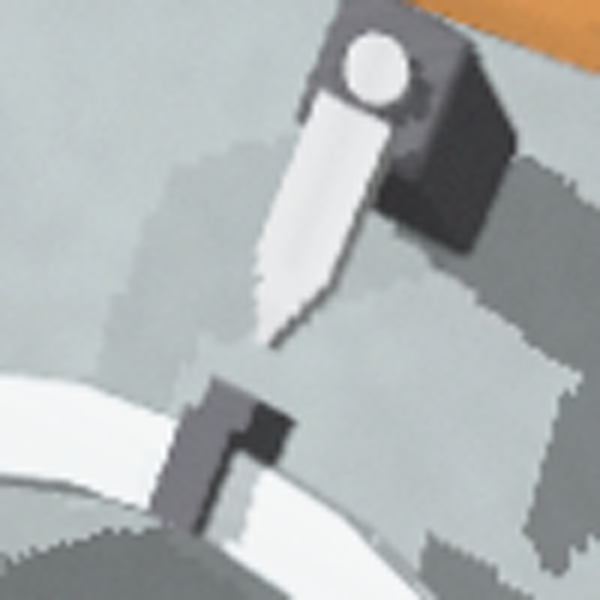

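View pics/q7wy.png

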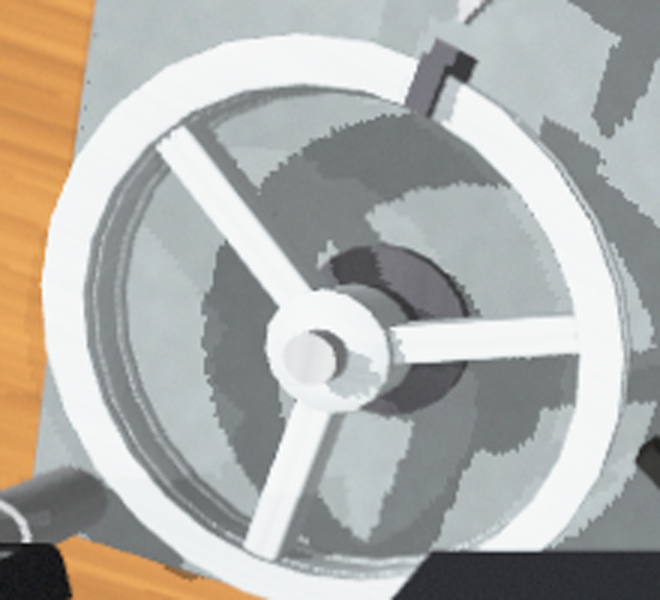

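```bash
cat > b2.py <<'E'
import pickle,numpy as np
from h import *
from scipy.optimize import least_squares
w=pickle.load(open('wrist_q7.pkl','rb'))
A=lambda u,v:(190+(u+.5)/6-.5,(v+.5)/6-.5);B=lambda u,v:(80+(u+.5)/3-.5,50+(v+.5)/3-.5)
o=np.array([ray(w,B(*p),.068)[:2] for p in [(302,34),(200,58),(120,110),(62,190),(42,285),(60,400),(120,492),(200,556),(612,260),(626,355),(603,450)]])
s=least_squares(lambda q:np.hypot(*(o-q[:2]).T)-.105,[.6,0]);C=s.x;print('C',C,s.fun.round(4))
spi=ray(w,B(312,357),.084);print('spindle',spi.round(4))
P={k:ray(w,A(*p),z) for k,p,z in [('tip',(268,346),.065),('screw',(377,68),.066),('mout',(233,391),.068),('min',(174,518),.068)]}
for C in (C,spi[:2]):
  for k,v in P.items(): d=v[:2]-C;print(k,v.round(4),np.hypot(*d).round(4),np.degrees(np.arctan2(d[1],d[0])).round(2))
print('pivot',ray(w,(331,188),.07))
E
python3 b2.py
```

```text
C [0.54655726 0.04594214] [-0.0012 -0.0024 -0.0019 -0.0002  0.0002  0.0012 -0.0013 -0.0041 -0.0001
 -0.001  -0.0035]
spindle [0.5467 0.0464 0.084 ]
tip [0.6653 0.0292 0.065 ] 0.1199 -8.05
screw [0.7098 0.0227 0.066 ] 0.1649 -8.1
mout [0.6567 0.0319 0.068 ] 0.111 -7.27
min [0.6346 0.0365 0.068 ] 0.0886 -6.13
tip [0.6653 0.0292 0.065 ] 0.1199 -8.26
screw [0.7098 0.0227 0.066 ] 0.1648 -8.26
mout [0.6567 0.0319 0.068 ] 0.1109 -7.5
min [0.6346 0.0365 0.068 ] 0.0885 -6.42
pivot [ 0.57233604 -0.10311133  0.07      ]
```

The mark is within about 1.5–2 mm of the pointer line (tolerance 6 mm). Next I'll cross-check in the scene view and measure the lever and the nearby bystanders.

```bash
cat > b3.py <<'E'
import pickle,numpy as np
from h import *
s=pickle.load(open('scene_q7.pkl','rb'));w=pickle.load(open('wrist_q7.pkl','rb'));w0=pickle.load(open('wrist0.pkl','rb'))
S=lambda u,v:(335+(u+.5)/8-.5,180+(v+.5)/8-.5)
for n,p,z in [('tip',(290,133),.065),('screw',(405,187),.066),('min',(222,91),.068),('mout',(266,118),.068)]:
    P=ray(s,S(*p),z);d=P[:2]-[.5455,.048];print(n,P.round(4),np.hypot(*d).round(4),np.degrees(np.arctan2(d[1],d[0])).round(2))
print('sd',ray(w,(510,292),.012),ray(w,(577,190),.012))
a=ray(w0,(404,66),.066);b=ray(w0,(443,14),.066);d=b-a;print('arm',a,b,np.degrees(np.arctan2(d[1],d[0])))
print('bearing',ray(w0,(302,92),.028),'pivot',ray(w0,(374,88),.07))
import cv2
i=s['img'];cv2.imwrite('pics/lev.png',cv2.resize(i[180:250,240:350],None,fx=7,fy=7,interpolation=cv2.INTER_CUBIC))
cv2.imwrite('pics/lev0.png',cv2.resize(w0['img'][0:140,350:480],None,fx=4,fy=4,interpolation=cv2.INTER_CUBIC))
E
python3 b3.py
```

```text
tip [0.6621 0.0336 0.065 ] 0.1174 -7.04
screw [0.7082 0.0255 0.066 ] 0.1643 -7.87
min [0.633  0.0394 0.068 ] 0.0879 -5.59
mout [0.6528 0.0334 0.068 ] 0.1083 -7.76
sd [ 0.49625855 -0.40793341  0.012     ] [ 0.66166811 -0.41825667  0.012     ]
arm [ 0.54075265 -0.12609758  0.066     ] [ 0.5048232  -0.17499909  0.066     ] -126.30587106623157
bearing [ 0.64937206 -0.10341775  0.028     ] pivot [ 0.5716591  -0.10395812  0.07      ]
```

View pics/lev.png

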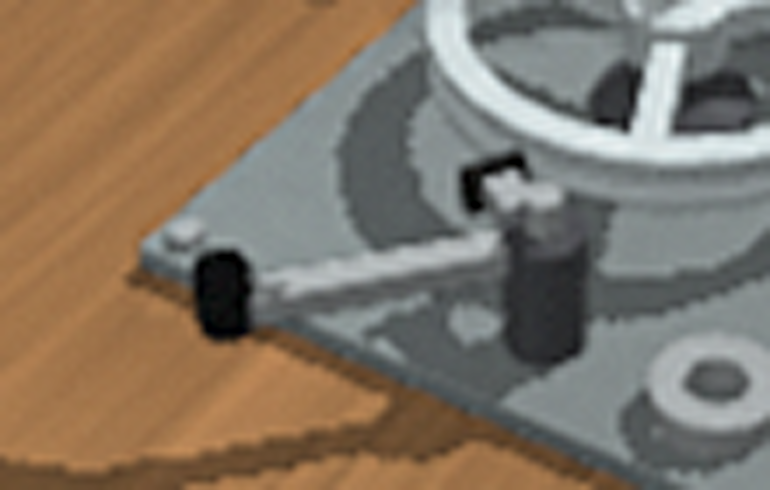

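View pics/lev0.png

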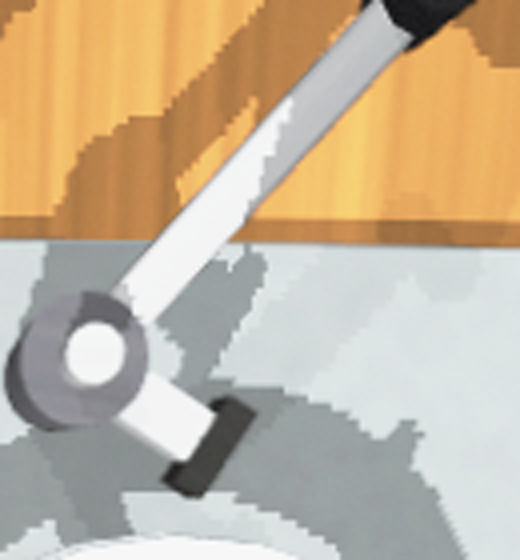

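Lever: pivot about (0.571, -0.102), arm at about -132°, so it must end near 171°. Bystanders are clear. I'll place the closed finger at (0.535, -0.192) with tool -y facing the arm.

```bash
python3 -m crank '[{"linear":[-0.02,0.027,0],"delta_rot":[0,0,0],"gripper":0},{"linear":[-0.02,0.027,0],"delta_rot":[0,0,0],"gripper":0},{"linear":[-0.02,0.027,0],"delta_rot":[0,0,0],"gripper":0},{"linear":[0,0,0],"delta_rot":[0,0,-0.13],"gripper":0},{"linear":[0,0,0],"delta_rot":[0,0,-0.13],"gripper":0},{"linear":[0,0,0],"delta_rot":[0,0,-0.13],"gripper":0},{"linear":[0,0,0.02],"delta_rot":[0,0,-0.125],"gripper":0},{"linear":[0,0,0.04],"delta_rot":[0,0,0],"gripper":0},{"linear":[0,0,0.03],"delta_rot":[0,0,0],"gripper":0},{"linear":[0,0,0],"delta_rot":[0,0,0],"gripper":0}]'
cat > look3.py <<'E'
import sys,pickle
from station import r,capture
import cv2,numpy as np
n=sys.argv[1];a=capture('scene')['img'];b=capture('side')['img']
z=lambda i:cv2.resize(i,None,fx=4,fy=4,interpolation=cv2.INTER_CUBIC)
cv2.imwrite(f'pics/{n}.png',np.hstack([z(a[120:260,240:340]),z(b[120:260,270:370])]))
E
python3 look3.py r1
```

```text
time_s: 9.43
tcp_pos: [0.5335, -0.1918, 0.1125]
ee_rot: [[0.667, 0.745, -0.005], [0.745, -0.667, 0.001], [-0.003, -0.004, -1.0]]
wrist_force: [-0.4, -0.0, 0.2]
gripper_width: 0.001
```

View pics/r1.png

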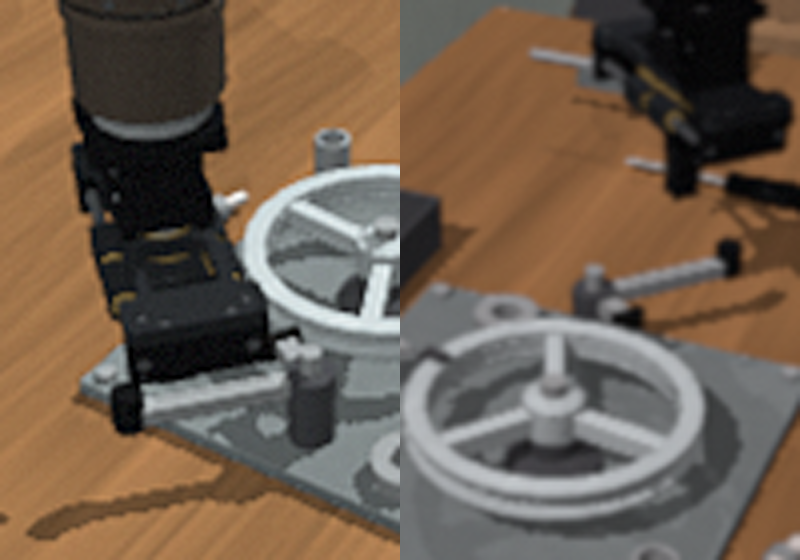

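```bash
python3 -m crank '[{"linear":[0,0,0.02],"delta_rot":[0,0,0],"gripper":0},{"linear":[0,0,0.02],"delta_rot":[0,0,0],"gripper":0},{"linear":[0,0,0.012],"delta_rot":[0,0,0],"gripper":0},{"linear":[0,0,0.008],"delta_rot":[0,0,0],"gripper":0},{"linear":[0,0,0],"delta_rot":[0,0,0],"gripper":0}]'
python3 look3.py r2
```

```text
time_s: 10.15
tcp_pos: [0.5353, -0.1927, 0.0547]
ee_rot: [[0.668, 0.745, 0.0], [0.745, -0.668, -0.0], [0.0, 0.0, -1.0]]
wrist_force: [-0.2, 0.3, 0.5]
gripper_width: 0.004
```

View pics/r2.png

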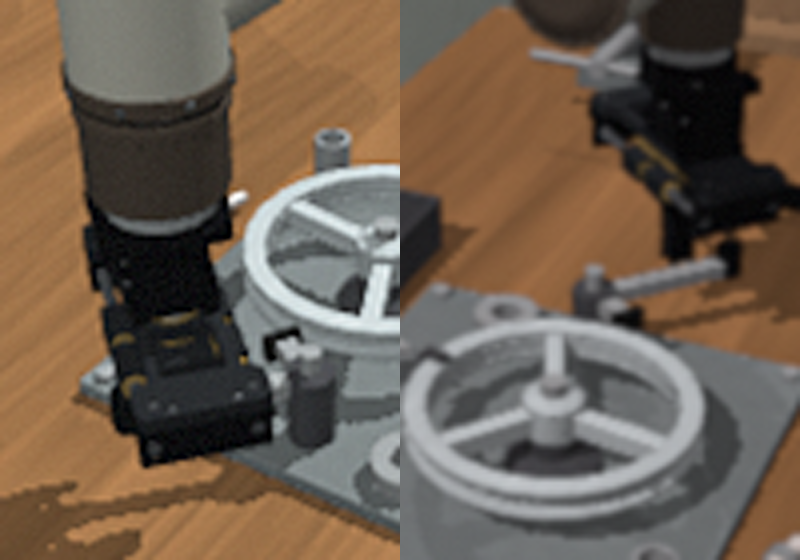

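The finger sits behind the arm at about 3/4 of its length in the side view. Now the approach and the first half of the arc.

```bash
python3 -m crank '[{"linear":[0,-0.005,0.003],"delta_rot":[0,0,0],"gripper":0},{"linear":[0,-0.006,0],"delta_rot":[0,0,0],"gripper":0},{"linear":[-0.00175,-0.0091,0],"delta_rot":[0,0,0.1],"gripper":0},{"linear":[-0.00175,-0.0091,0],"delta_rot":[0,0,0.1],"gripper":0},{"linear":[-0.00175,-0.0091,0],"delta_rot":[0,0,0.1],"gripper":0},{"linear":[-0.00175,-0.0091,0],"delta_rot":[0,0,0.1],"gripper":0},{"linear":[-0.00175,-0.0091,0],"delta_rot":[0,0,0.1],"gripper":0},{"linear":[0,0,0],"delta_rot":[0,0,0],"gripper":0}]'
python3 look3.py r3
```

```text
time_s: 11.25
tcp_pos: [0.4927, -0.1539, 0.0519]
ee_rot: [[0.942, 0.335, 0.0], [0.335, -0.942, 0.0], [0.0, -0.0, -1.0]]
wrist_force: [-0.6, -0.2, -0.8]
gripper_width: 0.001
```

View pics/r3.png

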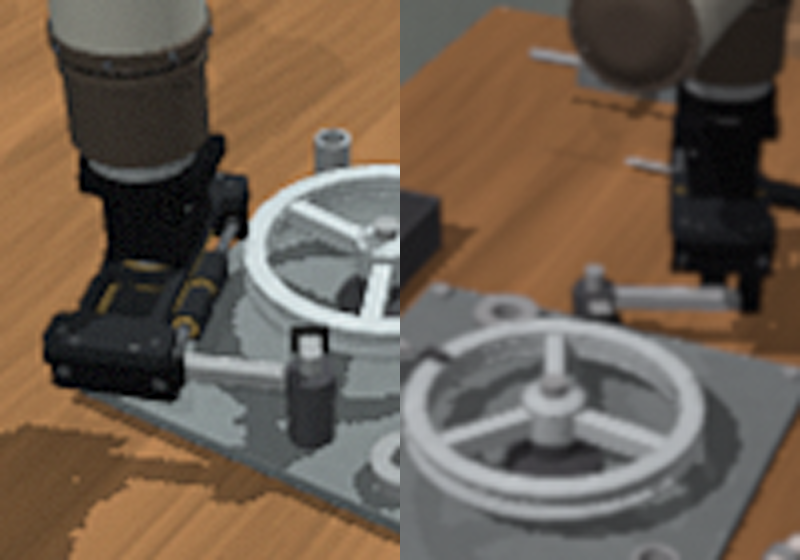

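The lever follows the finger. I'll do the remaining part with gentler steps at the end.

```bash
python3 -m crank '[{"linear":[-0.00175,-0.0091,0],"delta_rot":[0,0,0.1],"gripper":0},{"linear":[-0.00175,-0.0091,0],"delta_rot":[0,0,0.1],"gripper":0},{"linear":[-0.00175,-0.0091,0],"delta_rot":[0,0,0.1],"gripper":0},{"linear":[-0.00175,-0.0091,0],"delta_rot":[0,0,0.1],"gripper":0},{"linear":[-0.0010,-0.0045,0],"delta_rot":[0,0,0.05],"gripper":0},{"linear":[0,0,0],"delta_rot":[0,0,0],"gripper":0}]'
python3 look3.py r4
python3 -m crank '[{"linear":[-0.0004,-0.0025,0],"delta_rot":[0,0,0.025],"gripper":0},{"linear":[0,0,0],"delta_rot":[0,0,0],"gripper":0}]'
python3 look3.py r5
```

```text
time_s: 12.1
tcp_pos: [0.4795, -0.1195, 0.0518]
ee_rot: [[0.994, -0.106, 0.0], [-0.106, -0.994, -0.006], [0.001, 0.005, -1.0]]
wrist_force: [4.5, -21.2, -5.0]
gripper_width: 0.005
time_s: 12.45
tcp_pos: [0.4792, -0.1193, 0.0519]
ee_rot: [[0.991, -0.131, -0.001], [-0.131, -0.991, -0.008], [0.001, 0.008, -1.0]]
wrist_force: [4.4, -34.6, -7.5]
gripper_width: 0.006
```

View pics/r5.png

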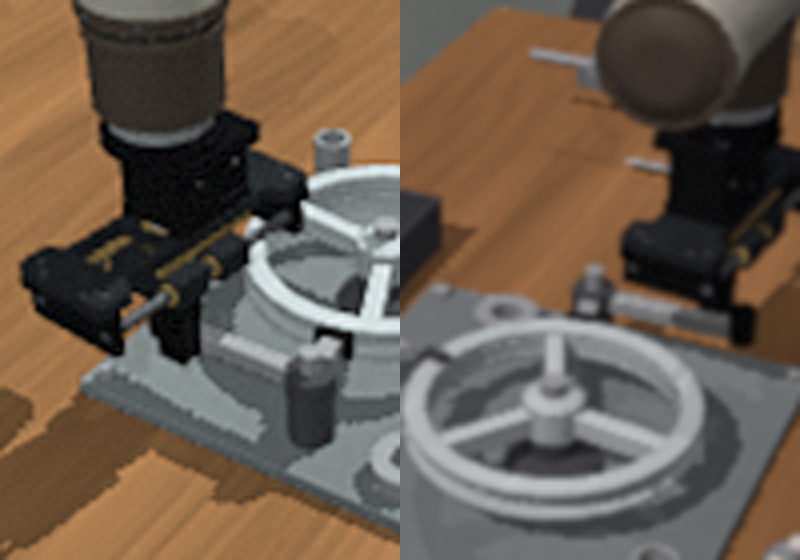

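A hard stop was reached: the force rose to 35 N without further motion. The shoe is at the rim and the mark looks unmoved. I'll back off, lift and check from above.

```bash
python3 -m crank '[{"linear":[0,0.006,0],"delta_rot":[0,0,0],"gripper":0},{"linear":[0,0.01,0],"delta_rot":[0,0,0],"gripper":0},{"linear":[0,0.01,0],"delta_rot":[0,0,0],"gripper":0},{"linear":[0,0,-0.05],"delta_rot":[0,0,0],"gripper":0},{"linear":[0,0,-0.05],"delta_rot":[0,0,0],"gripper":0},{"linear":[0.03,0.02,-0.05],"delta_rot":[0,0,0],"gripper":0},{"linear":[0.04,0.02,-0.03],"delta_rot":[0,0,0],"gripper":0},{"linear":[0.04,0,0],"delta_rot":[0,0,0],"gripper":0},{"linear":[0,0,0],"delta_rot":[0,0,0],"gripper":0},{"linear":[0,0,0],"delta_rot":[0,0,0],"gripper":0}]'
python3 look2.py q8;python3 look3.py r6
```

```text
time_s: 13.8
tcp_pos: [0.5778, -0.193, 0.2307]
ee_rot: [[0.991, -0.134, -0.002], [-0.134, -0.991, 0.001], [-0.002, -0.0, -1.0]]
wrist_force: [0.2, 0.5, 0.0]
gripper_width: 0.005
```

View pics/q8w.png

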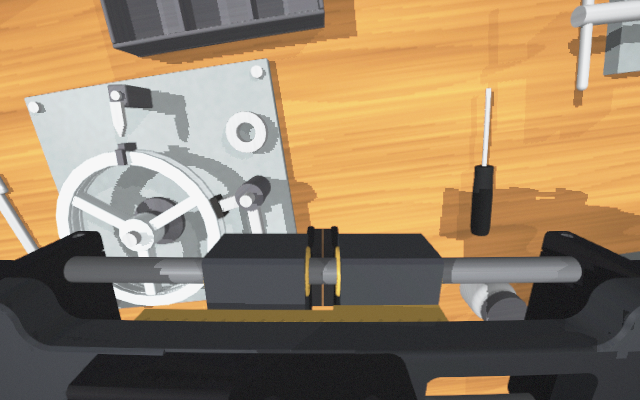

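View pics/q8s.png

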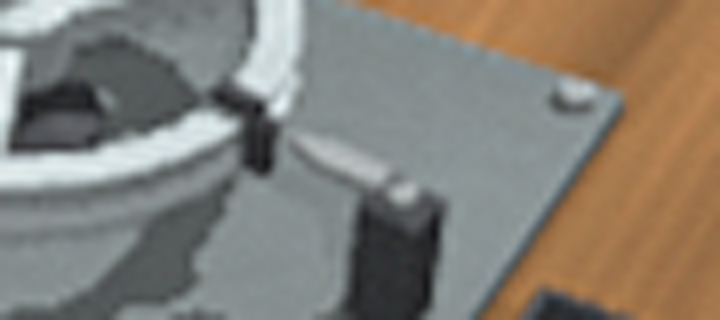

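View pics/r6.png

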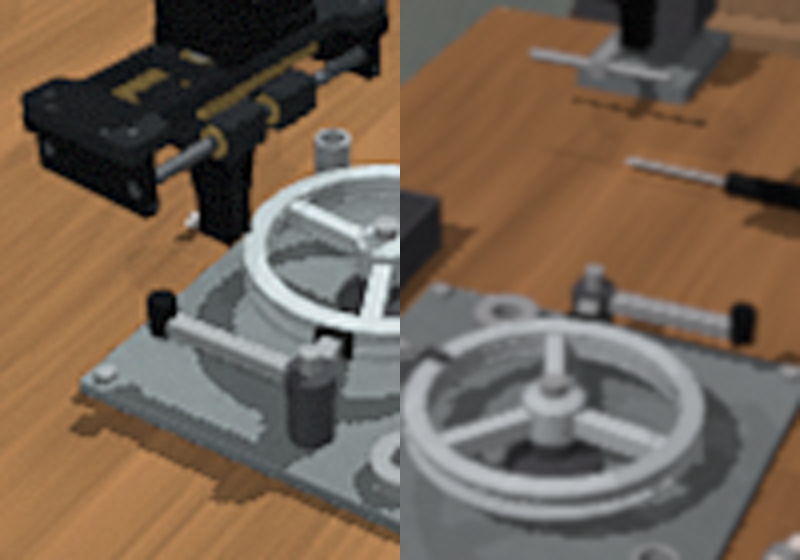

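The mark is unchanged at the pointer and the shoe is against the rim. One numeric check of lever angle and mark before I hand in.

Run:
```python
import pickle,numpy as np
from h import *
s=pickle.load(open('scene_q8.pkl','rb'));s0=pickle.load(open('scene0.pkl','rb'));w=pickle.load(open('wrist_q8.pkl','rb'))
def ang(c,k,p):
    d=ray(c,k,.08)-ray(c,p,.0725);return np.degrees(np.arctan2(d[1],d[0])),np.hypot(*d[:2])
print(ang(s0,(255+75/4.5,140+345/4.5),(255+280/4.5,140+303/4.5)),ang(s,(240+161/4,120+297/4),(240+318/4,120+350/4)))
for k,p,z in [('hub',(132.5,238),.084),('tip',(121,136),.065),('screw',(116.5,96),.066),('m',(125,146),.068)]:
    print(k,ray(w,p,z).round(4))
a,b=cv2.imread('pics/q7s.png'),cv2.imread('pics/q8s.png');print('diff',np.abs(a[60:,150:300].astype(int)-b[60:,150:300]).mean())
```

```text
(np.float64(-126.99721709168247), np.float64(0.12227512700547419)) (np.float64(-172.74691842140226), np.float64(0.1167820541185154))
hub [0.5473 0.042  0.084 ]
tip [0.6655 0.0305 0.065 ]
screw [0.7084 0.0212 0.066 ]
m [0.6538 0.0272 0.068 ]
diff 1.506034188034188
```

The scene-based lever angle is too rough to confirm, so I'll get a clean overhead view of the whole lever.

```bash
python3 -m crank '[{"linear":[-0.045,-0.015,-0.02],"delta_rot":[0,0,0],"gripper":0},{"linear":[-0.045,-0.015,-0.02],"delta_rot":[0,0,0],"gripper":0},{"linear":[-0.05,-0.015,0],"delta_rot":[0,0,0],"gripper":0},{"linear":[0,0,0],"delta_rot":[0,0,0],"gripper":0},{"linear":[0,0,0],"delta_rot":[0,0,0],"gripper":0}]'
python3 look2.py q9
```

```text
time_s: 14.68
tcp_pos: [0.4464, -0.1298, 0.2723]
ee_rot: [[0.991, -0.134, 0.002], [-0.134, -0.991, -0.0], [0.002, -0.0, -1.0]]
wrist_force: [-0.6, 0.3, -0.2]
gripper_width: -0.0
```

View pics/q9w.png

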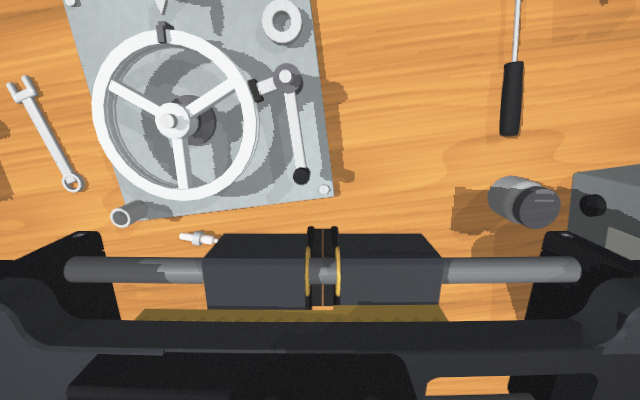

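Run:
```python
import cv2,pickle
c=pickle.load(open('wrist_q9.pkl','rb'))
cv2.imwrite('pics/q9z.png',cv2.resize(c['img'][50:190,220:340],None,fx=4.2,fy=4.2,interpolation=cv2.INTER_CUBIC))
```

```text
(no output)
```

View pics/q9z.png

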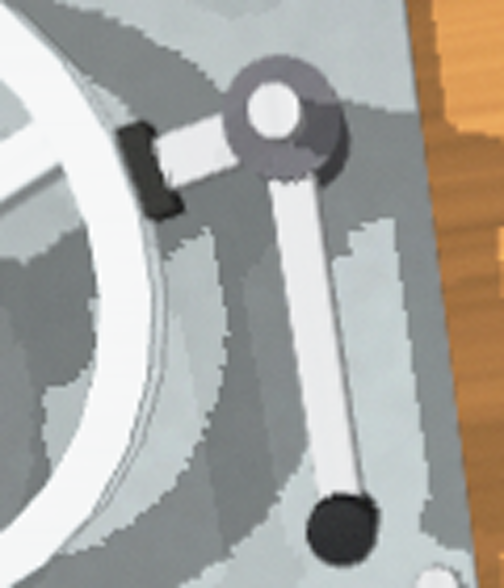

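Run:
```python
import pickle,numpy as np
from h import *
w=pickle.load(open('wrist_q9.pkl','rb'));w0=pickle.load(open('wrist0.pkl','rb'))
def a(c,p,q,z=.066):
    d=ray(c,q,z)-ray(c,p,z);return np.degrees(np.arctan2(d[1],d[0]))%360
Z=lambda u,v:(220+(u+.5)/4.2-.5,50+(v+.5)/4.2-.5)
L=lambda u,v:(350+(u+.5)/4-.5,(v+.5)/4-.5)
e=a(w,Z(294,185),Z(338,494));b=a(w0,L(134,302),L(390,19));print(b,e,np.radians(b-e))
# shoe stem
e2=a(w,Z(222,140),Z(165,163));b2=a(w0,L(140,395),L(198,437));print(b2,e2,np.radians((b2-e2)%360))
# edges left
print(a(w,Z(271,185),Z(320,490)),a(w,Z(319,185),Z(359,490)),a(w0,L(118,287),L(372,1)),a(w0,L(150,318),L(408,38)))
k=ray(w,Z(343,527),.08);p=ray(w,Z(274,110),.0725);d=k-p;print('knob',k,p,np.degrees(np.arctan2(d[1],d[0]))%360,np.hypot(*d[:2]))
```

```text
227.7535185136395 179.16708299423016 0.8479932716216144
146.72653335323648 102.46912940990372 0.7724374171962786
179.97859923962267 178.79798210186638 228.1278792833837 227.37996514647818
knob [ 0.45682767 -0.10326668  0.08      ] [ 0.57637761 -0.1015479   0.0725    ] 180.8236912022538 0.11956229594692482
```

```bash
python3 - <<'E'
import pickle,numpy as np
from h import *
w=pickle.load(open('wrist_q9.pkl','rb'));w0=pickle.load(open('wrist0.pkl','rb'))
Z=lambda u,v:(220+(u+.5)/4.2-.5,50+(v+.5)/4.2-.5)
L=lambda u,v:(350+(u+.5)/4-.5,(v+.5)/4-.5)
C=ray(w,(172,120),.084)[:2];print(C)
for n,p in [('c1',(118,130)),('c2',(150,215)),('c3',(150,122)),('c4',(183,208))]:
    P=ray(w,Z(*p),.068);print(n,P.round(4),np.hypot(*(P[:2]-C)).round(4))
for p in [(60,60),(152,290),(100,105),(130,440)]:
    P=ray(w,Z(*p),.068);print('rim',np.hypot(*(P[:2]-C)).round(4))
C0=np.array([.5446,.049])
for n,p in [('c1',(230,395)),('c2',(255,415)),('c3',(193,497)),('c4',(163,480))]:
    P=ray(w0,L(*p),.068);print('0',n,P.round(4),np.hypot(*(P[:2]-C0)).round(4))
E
python3 - <<'E'
import cv2,pickle,numpy as np
c=pickle.load(open('scene_q9.pkl','rb'));cv2.imwrite('pics/q9sz.png',cv2.resize(c['img'][180:240,270:345],None,fx=10,fy=10,interpolation=cv2.INTER_CUBIC))
E
```

```text
[0.54516162 0.04000522]
c1 [ 0.578  -0.0557  0.068 ] 0.1012
c2 [ 0.5538 -0.0604  0.068 ] 0.1008
c3 [ 0.5788 -0.0653  0.068 ] 0.1105
c4 [ 0.5544 -0.0703  0.068 ] 0.1107
rim 0.0988
rim 0.0976
rim 0.1003
rim 0.0983
0 c1 [ 0.5357 -0.094   0.068 ] 0.1433
0 c2 [ 0.5286 -0.089   0.068 ] 0.1389
0 c3 [ 0.5438 -0.0677  0.068 ] 0.1167
0 c4 [ 0.5522 -0.0721  0.068 ] 0.1214
```

View pics/q9sz.png

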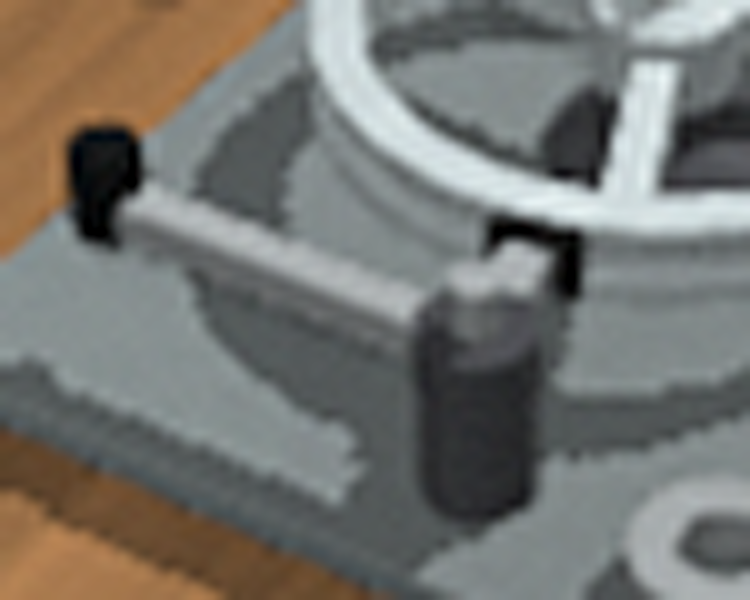

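The brake shoe sits squarely against the rim. Its two face corners are equally far from the axis (101.2 and 100.8 mm), and it stopped hard under 35 N. The mark hasn't moved and the robot is clear, so I'm handing in.

```bash
python3 -c "
from station import workorder
print(workorder.finish_job())"
```

```text
the job is handed in; nothing more can be done
None
```

I turned the pulley about 116° anticlockwise by pushing spoke2 with the closed fingertip, until the timing mark stood at the pointer. Then I pushed the brake lever home, backed off and handed the job in at about 15 s. No verdict was reported.

**Mark:** It measured within about 1.5–2 mm of the pointer line before braking (limit 6 mm), a slight overshoot of about 1°. The scene view showed no change after braking. A coarser wrist-camera reading after braking, taken from pixels I picked by eye, put the mark about 5–6 mm off the line. I trusted the unchanged scene view over that reading.

**Brake:** The lever stopped hard, with force rising from 21 to 35 N and no further motion. The shoe sits flush on the rim, with both face corners at 101 mm from the axis.

**Check that disagreed:** The lever's travel measured only about 0.85 rad in the pictures (0.77 rad from the shoe stem, and a rough scene reading gave about 0.8), not the full 1.0. I take this to mean it did not start fully open, but I could not confirm that. I relied on the hard stop and the flush shoe instead.

**Bystanders:** None looked moved in the later pictures, but I did not measure their positions.

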